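Secure the lens carrier and hold it up for hand-over

TASK

I need the blue lens carrier off the bench: first swing its steel keeper bar (the one with the red knob) shut over the three lens cells until it clicks over the sprung ball and rests home in the catch. Then lift the carrier level by the black grip of its handle, straight up to between 10 and 20 cm clear of the bench, and hold it there, steady and level with the cells in their wells, for me to take: finish while still holding it, do not put it down. Leave the other things on the bench where they are.

Things in the scene. Friction and masses are not known exactly. Their poses are not given: they have to be found in the camera images.
- carrier: Blue lens carrier, loose, 0.46 kg empty, 0.8 kg loaded; slides on the bench if pushed sideways with over 3.5 N. Tray 200 mm (x) by 140 mm (y), top at z = 22 mm; origin under its centre at bench level, x along tray and handle, y towards the wells, z up. Centre of mass under the grip's middle within 10 mm, 36 mm up. Along y = -64 to -16 mm a yellow-lidded screw case is fixed, 52 mm high.
- carrier_grip (a point): Centre of the black grip on the arch handle that runs along the carrier's x over its middle; at x = 0, y = 0, z = 115 mm of the carrier's frame. The grip is 110 mm long (x), 18 mm wide (y, flat-sided) and 22 mm tall; nothing within 60 mm either side of it stands above z = 92 mm. Handle uprights at x = +-87 mm.
- carrier_wells (a point): Floor centre of the middle of three wells, at x = 0, y = +40, z = 10 mm of the carrier's frame; the others are 40 mm away at x = -40 and +40 mm. Each is 32 mm across, 12 mm deep and holds a lens cell.
- carrier_catch (a point): The catch at the free end of the shut keeper bar, at x = +74, y = +40, z = 64 mm of the carrier's frame: an aluminium block with a backstop on its inner side (top z = 71 mm) and a brass sprung ball on its outer side.
- keeper (a joint): Keeper bar's angle in rad: 0 = shut, along the carrier's +x over the cells, against the backstop; grows as it swings level outwards to the carrier's +y side, up to 1.75. Light friction (0.3 N at the knob) keeps it where it is left. Below 0.075 it rides over the sprung ball (1.5 N at the knob, crest at 0.034); past the crest the ball snaps it to 0 and keeps it there.
- keeper_hinge (a point): The keeper's vertical hinge axis, at x = -74, y = +40, z = 64 mm of the carrier's frame. The bar is of round steel, 10 mm thick, 150 mm long, its axis 64 mm above the bench, 3 mm clear of the cells' tops.
- keeper_knob (a point): Middle of the upright red knob on the keeper bar, 126 mm from the hinge axis: a cylinder 14 mm across, from z = 68 to 89 mm above the bench (this point at 79 mm). It can be pushed sideways or pinched from above.
- cell_brass: Brass lens cell with black bands, upright cylinder 30 mm across and 46 mm tall, about 120 g (varies by up to a third); origin at the centre of its underside. Stands in one of the carrier's three wells (which one varies), its top at z = 56 mm of the carrier's frame.
- cell_black: Black lens cell with silver bands, upright cylinder 30 mm across and 46 mm tall, about 90 g (varies by up to a third); origin at the centre of its underside. Stands in one of the carrier's three wells (which one varies), its top at z = 56 mm of the carrier's frame.
- cell_silver: Silver lens cell with red bands, upright cylinder 30 mm across and 46 mm tall, about 60 g (varies by up to a third); origin at the centre of its underside. Stands in one of the carrier's three wells (which one varies), its top at z = 56 mm of the carrier's frame.
- flange: Loose aluminium flange ring, 72 mm across, 20 mm tall, beside the carrier on its -y side; origin at the centre of its underside. Leave it.
- screwdriver: Loose yellow-handled screwdriver, 170 mm long along its x, 26 mm thick, beyond the catch end of the carrier; origin under its middle. Leave it.
- multimeter: Loose yellow multimeter lying on its back, 90 x 188 x 50 mm, to the robot's left; origin under its centre. Leave it.
- flux_pot: Loose square yellow pot with an orange dome, 62 x 62 x 48 mm, to the robot's left; origin under its centre. Leave it.
- solder_spool: Loose solder spool standing on its end, 60 mm across, 45 mm tall, to the robot's right; origin under its centre. Leave it.
- table: The white bench; its top is at z = 0.

How it is judged:
By the outcome, as a careful person would: the job done as asked, in the order asked, and still so for the second after the job is handed in, while the arm keeps its last pose, push and grip.
It also fails if it takes over 58 s, if anything falls off the work surface, if the arm or the gripper's body presses on something with over 40 N, if the wrist force passes 120 N, or if a joint passes its speed limit or range.

ROBOT

A 6-joint arm with a two-finger parallel gripper is mounted at the origin on the work surface. World frame = base frame: x ahead of the robot, y to its left, z up, the work surface at z = 0. Lengths are in m, angles in rad, forces in N, time in s.
With the tool pointing down it reaches from about 0.3 to 0.875 m from the base axis. Payload 6.4 kg.
Tool frame: the origin (TCP) lies between the finger pads, 19 mm behind the fingertips; this is the grasp point; z points along the fingers, y is the line along which they close (so a half turn about z gives the same grasp; the last joint's range is limited). The gripper opens to 85 mm and grips with 20 to 120 N. Pads are 22 mm wide; open, the fingers measure 114 mm over their backs; the gripper's body (76 mm by 85 mm) begins 54 mm behind the grasp point. The pads swing forward as they close: fully open they stand 13 mm farther back than shut.
Start: joints at [-1.494, 0.181, 1.607, -0, 1.354, -0.206], TCP at [0.16, -0.552, 0.25] pointing down, gripper open.
Joint ranges: [-2.99, 2.99], [-0.89, 2.07], [0.3, 2.58], [-1.14, 4.28], [0, 2.63], [-3.12, 3.12]. Speed limits (rad/s): [2.57, 2.57, 3.01, 3.14, 3.14, 3.14].

INTERFACE

Orientations are given as a unit quaternion [w, x, y, z].
In Python, from bench import get_obs, camera, hand_in, spot_in gives the robot as it stands.
- The arm moves only by the shell command python3 -m jog 'ROWS'. ROWS is JSON, one flat list of numbers, 7 for each row, row after row: the shift along the tool's x, y, z in m, then the turn, a rotation vector about the tool's x, y, z in rad, then the closure, from 0 (fully open) to 1 (shut). A call has 1 to 20 rows; each row is the pose to reach, as a shift and turn from the pose commanded when the call began, along the tool's axes at that moment; what a row does not reach only later rows make up. A row lasts 1/8 s, in which the tool goes at most 62.5 mm and 10.7 degrees, less where a joint would pass 70% of its speed; a pose out of reach is approached as far as the arm can. A call with a gripper value outside its range is refused whole. The fingers move at their own pace and stop on an object; the grip force is fixed at half the most. Time passes only in rows, so rows that repeat a pose let the fingers close. It gives the time, the measured TCP pose, the force, the opening and the grip force at its end, in the units of the state.
- get_obs(): the state, without advancing time (a new reading comes with each control period).
- camera(name): name is "scene" or "top" or "wrist"; returns a dict with "frame" (420x560x3 uint8, red, green, blue), "mtx" (3x3 intrinsics, pixels), "extrinsics" (4x4, takes a point from camera to world coordinates). Camera axes: x right, y up, looking along -z (the intrinsics and any distortion apply to the point x, -y, -z); pixel columns grow to the right and rows downward; lengths in m; the calibration is good to about 2 mm. A picture is of the moment at which its call begins. There is no depth.
- hand_in(): hands the job in; it is judged then, once.
Trained networks look in a picture, given as the dict that the camera call returned (one of the last four; its "shot" number tells which), for a name from the list of things; names that differ only in an ending like _2 or _b are one class to them, and where a whole thing is asked for, a point or a joint stands for the part that bears it (a point fixed in the world has none). Each returns a list of dicts, best first, with "confidence" (0 to 1); they miss things now and then, are a little off and sometimes report something else, mostly with a low value. They report only what shows in the picture. A call takes as long as a camera call.
- spot_in(picture, name): "xyz" ([x, y, z] in m, in world coordinates, good to about 4 mm: the middle of the surface that is visible of it).
The state is a dict: "time_s": time; "q": joint angles; "dq": joint speeds; "joint_efforts": joint torques, N m; "eef_pos": TCP position; "eef_rot": TCP orientation; "wrist_force": force on the tool from outside, world axes, zero at the start; "torque": the same for the moment, N m; "opening": opening from 0.0 (shut) to 1.0 (fully open); "grasp_force": force on a finger pad.
Only numpy, scipy, OpenCV 4.12 (cv2) and the standard library are available. Lean on these libraries where they do the work, as an engineer would, in place of code of your own. Each camera call takes 0.05 s, during which the arm holds its last target. There are 200 camera calls.

## Working session

There is one attempt and no reset: what is moved stays moved. The work goes in short steps, Python scripts to look and compute and a shell command to move; the robot and the scene stay as the last step left them, time stands still between calls to the robot, and variables do not carry over. Pictures are saved under pics/ and viewed, at most 10 in all, crops included, and the job is handed in when it is done.

```bash
mkdir -p pics
python3 - <<'E'
from bench import *
import cv2
o=get_obs();print(o['time_s'],o['eef_pos'],o['eef_rot'])
for c in ['top','scene']:
    p=camera(c);cv2.imwrite(f'pics/{c}1.png',p['frame'][:,:,::-1])
    for n in ['carrier','carrier_grip','carrier_catch','keeper_hinge','keeper_knob','carrier_wells','cell_brass','cell_black','cell_silver','flange','screwdriver']:
        print(c,n,[(d['xyz'],round(d['confidence'],2)) for d in spot_in(p,n)[:2]])
    print(p['mtx'],p['extrinsics'])
E
```

```text
0.0 [ 0.1604107  -0.55163615  0.24912311] [-8.55292770e-04  9.90019110e-01  1.40930578e-01  4.88978475e-05]
top carrier [([0.5819, -0.0139, 0.0214], 0.9)]
top carrier_grip [([0.5815, -0.0138, 0.0199], 0.68)]
top carrier_catch [([0.5814, -0.0157, 0.0196], 0.2)]
top keeper_hinge [([0.5397, 0.0891, 0.0668], 0.44)]
top keeper_knob [([0.5424, 0.0857, 0.0676], 0.51)]
top carrier_wells [([0.5819, -0.0165, 0.0232], 0.81)]
top cell_brass [([0.5799, 0.0261, 0.0539], 0.65), ([0.5842, -0.0174, 0.0196], 0.55)]
top cell_black []
top cell_silver [([0.546, 0.0187, 0.0547], 0.42)]
top flange [([0.6448, -0.1326, 0.0133], 0.49), ([0.6706, 0.3635, 0.0417], 0.24)]
top screwdriver [([0.7386, -0.0578, 0.0243], 0.67)]
[[388.6764753    0.         276.9146393 ]
 [  0.         388.6764753  213.89052323]
 [  0.           0.           1.        ]] [[-0.02123637  0.9957581  -0.08952554  0.45267374]
 [-0.99976686 -0.02080132  0.00578986 -0.02511462]
 [ 0.00390305  0.08962762  0.9959677   1.26868216]
 [ 0.          0.          0.          1.        ]]
scene carrier [([0.5989, -0.0284, 0.0359], 0.65)]
scene carrier_
[... 316 characters left out ...]
], 0.87)]
scene cell_brass [([0.5876, 0.0139, 0.0438], 0.59), ([0.5498, 0.1007, 0.0674], 0.15)]
scene cell_black [([0.6271, 0.024, 0.0411], 0.67), ([0.5876, 0.0189, 0.0435], 0.3)]
scene cell_silver [([0.5502, 0.0095, 0.0403], 0.57)]
scene flange [([0.6465, -0.1491, 0.0156], 0.72)]
scene screwdriver [([0.749, -0.0653, 0.0201], 0.67), ([0.5547, 0.1052, 0.0711], 0.48)]
[[398.90388349   0.         281.42465769]
 [  0.         398.90388349 205.49940722]
 [  0.           0.           1.        ]] [[ 0.85084384 -0.36469574  0.37823508  0.9241215 ]
 [ 0.52517272  0.56827565 -0.63344802 -0.59697117]
 [ 0.01607401  0.73760409  0.67504209  0.71243094]
 [ 0.          0.          0.          1.        ]]
```

View pics/top1.png

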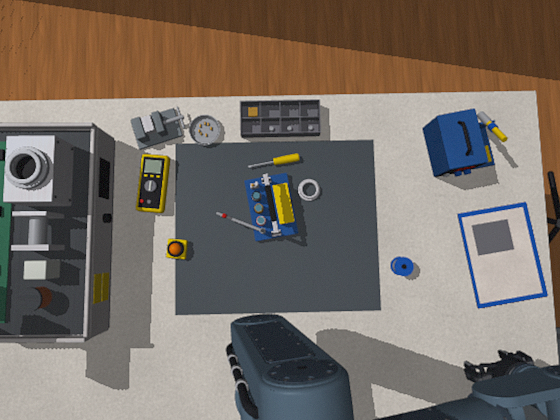

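View pics/scene1.png

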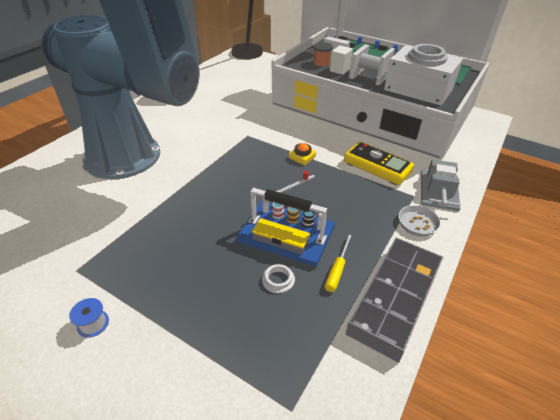

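The top view shows the carrier around (272,208), with the red knob at about (223,215) and the bar swung out to the robot's left. In the scene view the grip is at about (288,200) and the knob at (306,176). I'll enlarge both for landmarks.

Run:
```python
import cv2,numpy as np
a=cv2.imread('pics/top1.png')[160:260,205:305];b=cv2.imread('pics/scene1.png')[160:270,230:340]
a=cv2.resize(a,(400,400),interpolation=cv2.INTER_CUBIC);b=cv2.resize(b,(400,400),interpolation=cv2.INTER_CUBIC)
cv2.imwrite('pics/crop1.png',np.hstack([a,b]))
```

```text
(no output)
```

View pics/crop1.png

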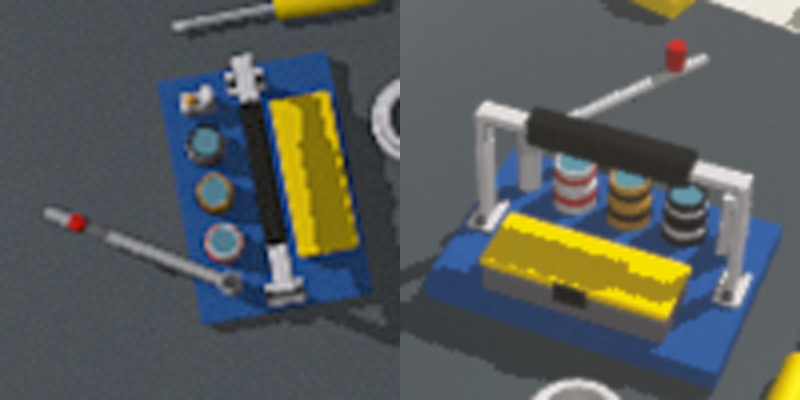

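The crop shows landmarks clearly: cell tops, hinge eye, catch, grip ends, tray corners and knob. I'll fit the carrier pose and keeper angle to them.

```bash
cat > h.py <<'E'
import numpy as np
from bench import *
from scipy.optimize import least_squares
from scipy.spatial.transform import Rotation as R
def proj(p,X):
    E=np.linalg.inv(p['extrinsics']);c=np.atleast_2d(X)@E[:3,:3].T+E[:3,3]
    c=c*[1,-1,-1];u=c@p['mtx'].T;return u[:,:2]/u[:,2:]
def body(v,P):
    P=np.atleast_2d(np.array(P,float));c,s=np.cos(v[2]),np.sin(v[2])
    return np.c_[v[0]+c*P[:,0]-s*P[:,1],v[1]+s*P[:,0]+c*P[:,1],P[:,2]]
def knob(a,z,r=.126): return [-.074+r*np.cos(a),.04+r*np.sin(a),z]
def tool():
    o=get_obs();q=o['eef_rot'];return o,np.array(o['eef_pos']),R.from_quat([q[1],q[2],q[3],q[0]])
E
python3 - <<'E'
from h import *
T=camera('top');S=camera('scene')
P=[[.04,.04,.056],[0,.04,.056],[-.04,.04,.056],[-.074,.04,.069],[.1,.07,.022],[.1,-.07,.022],[-.1,-.07,.022],[-.1,.07,.022],[.055,0,.126],[-.055,0,.126]]
ut=np.array([(206,143),(214,192),(224,241),(231,282),(158,82),(327,52),(372,291),(203,323),(250,105),(276,245)])/4+[205,160]
Ps=[[0.04,.04,.056],[0,.04,.056],[-.04,.04,.056]]
us=(np.array([(286,193),(230,175),(175,163)]))/3.636+[230,160]
kt=np.array([77,222])/4+[205,160]; ks=np.array([277,44])/3.636+[230,160]
def f(v): return np.r_[(proj(T,body(v,P))-ut).ravel(),(proj(S,body(v,Ps))-us).ravel(),(proj(T,body(v,knob(v[3],.089)))-kt).ravel(),(proj(S,body(v,knob(v[3],.089)))-ks).ravel()]
r=least_squares(f,[.58,-.01,.1,1.2],loss='soft_l1');v=r.x
print(v.round(4));print(f(v).reshape(-1,2).round(1).tolist())
for n,p in [('grip',[0,0,.115]),('knob',knob(v[3],.079)),('knob0',knob(0,.079)),('hinge',[-.074,.04,.064])]: print(n,body(v,p).round(4))
E
```

```text
[ 0.5894 -0.0144  0.16    1.0044]
[[-0.2, -0.7], [0.0, -0.5], [-0.2, -0.2], [-0.2, -0.0], [-0.1, -0.4], [0.1, -0.5], [0.2, 0.2], [-0.5, 0.1], [-0.0, -1.8], [0.1, -0.4], [-1.0, -0.5], [-1.1, -0.0], [-1.2, -1.2], [-0.2, -0.9], [-0.8, -0.1]]
grip [[ 0.5894 -0.0144  0.115 ]]
knob [[0.5598 0.1291 0.079 ]]
knob0 [[0.6344 0.0334 0.079 ]]
hinge [[0.51   0.0133 0.064 ]]
```

```bash
cat >> h.py <<'E'
V=[.5894,-.0144,.16]
def goal(carrier_pt,yaw_c,V=V):
    "shift and turn in tool axes to a world pose: TCP at carrier_pt, tool down, x at carrier yaw yaw_c"
    o,p,r=tool();w=body(V,carrier_pt)[0]
    Rg=R.from_euler('z',V[2]+yaw_c)*R.from_euler('x',np.pi)
    return np.r_[r.inv().apply(w-p),(r.inv()*Rg).as_rotvec()].round(4)
def push(a,off,z,rad=.123):  # beside the knob by off on the outer side
    k=np.array(knob(a,z,rad));return k+off*np.array([-np.sin(a),np.cos(a),0])
E
python3 - <<'E'
from h import *
print(goal(push(1.0,.045,.25),1.0).tolist(),goal(push(1.0,.045,.15),1.0).tolist())
E
```

```text
[0.5375, -0.5688, -0.0, 0.0, 0.0, -0.8772] [0.5375, -0.5688, 0.1, 0.0, 0.0, -0.8772]
```

```bash
python3 -m jog '[0.5375,-0.5688,0,0,0,-0.877,1, 0.5375,-0.5688,0,0,0,-0.877,1, 0.5375,-0.5688,0,0,0,-0.877,1, 0.5375,-0.5688,0,0,0,-0.877,1, 0.5375,-0.5688,0,0,0,-0.877,1, 0.5375,-0.5688,0,0,0,-0.877,1, 0.5375,-0.5688,0,0,0,-0.877,1, 0.5375,-0.5688,0,0,0,-0.877,1, 0.5375,-0.5688,0,0,0,-0.877,1, 0.5375,-0.5688,0,0,0,-0.877,1, 0.5375,-0.5688,0,0,0,-0.877,1, 0.5375,-0.5688,0,0,0,-0.877,1, 0.5375,-0.5688,0,0,0,-0.877,1, 0.5375,-0.5688,0,0,0,-0.877,1, 0.5375,-0.5688,0.1,0,0,-0.877,1, 0.5375,-0.5688,0.1,0,0,-0.877,1, 0.5375,-0.5688,0.1,0,0,-0.877,1, 0.5375,-0.5688,0.1,0,0,-0.877,1]'
python3 - <<'E'
from h import *
import cv2
o,p,r=tool();print(o['time_s'],p,body(V,push(1.0,.045,.15)),o['opening'])
W=camera('wrist');f=W['frame'][:,:,::-1].copy()
for P in [knob(1.0,.089),[-.074,.04,.069],[0.04,.04,.056],[-.04,.04,.056],[.055,0,.126],[-.055,0,.126]]:
    u=proj(W,body(V,P))[0];cv2.drawMarker(f,tuple(int(x) for x in u),(255,0,255),0,8)
for t in [0,.019,.032]:
    u=proj(W,p+[0,0,-t])[0];cv2.drawMarker(f,tuple(int(x) for x in u),(0,255,0),0,8)
cv2.imwrite('pics/w1.png',f)
E
```

```text
time_s: 3.55
eef_pos: [0.5189, 0.1434, 0.1518]
eef_rot: [0.001, 0.837, 0.548, 0.001]
wrist_force: [1.3, -0.9, 1.0]
opening: 0.001
grasp_force: 0.0
3.55 [0.5189121  0.14340046 0.15175222] [[0.51783507 0.14403661 0.15      ]] 0.0008940686554686218
```

View pics/w1.png

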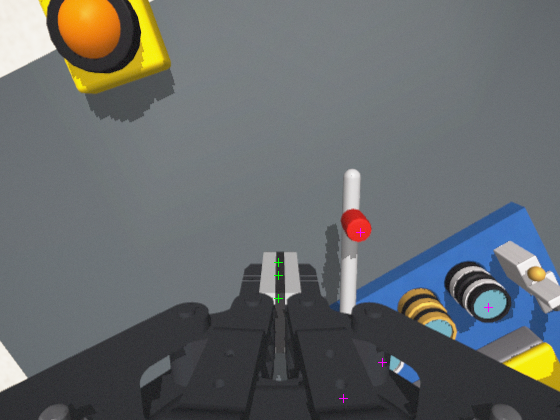

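Wrist view: the red knob at (357,225) matches the projected model within about 2–4 mm, and the closed fingertips at (280,255) are clear of the bar. Now I'll work out the descent and sweep.

Run:
```python
from h import *
print(goal(push(1.0,.045,.094),1.0).tolist())
for a in [1.0,.92,.84,.76,.68,.6,.52,.44,.36,.28,.2,.15]: print(*goal(push(a,.018,.094),a)[[0,1,2,5]].round(3),sep=',')
```

```text
[-0.0003, -0.0018, 0.0584, 0.0034, -0.0016, -0.0009]
-0.0,0.025,0.058,-0.001
0.001,0.035,0.058,0.079
0.001,0.045,0.058,0.159
0.0,0.055,0.058,0.239
-0.001,0.065,0.059,0.319
-0.003,0.074,0.059,0.399
-0.006,0.084,0.059,0.479
-0.009,0.093,0.059,0.559
-0.014,0.102,0.059,0.639
-0.019,0.111,0.059,0.719
-0.025,0.119,0.059,0.799
-0.028,0.124,0.059,0.849
```

```bash
python3 -m jog '[0,0,0.057,0,0,0,1, 0,0,0.057,0,0,0,1, 0,0.012,0.057,0,0,0,1, 0,0.025,0.057,0,0,0,1, 0.001,0.035,0.057,0,0,0.08,1, 0.001,0.045,0.057,0,0,0.16,1, 0,0.055,0.057,0,0,0.24,1, -0.001,0.065,0.057,0,0,0.32,1, -0.003,0.074,0.057,0,0,0.4,1, -0.006,0.084,0.057,0,0,0.48,1, -0.009,0.093,0.057,0,0,0.56,1, -0.014,0.102,0.057,0,0,0.64,1, -0.019,0.111,0.057,0,0,0.72,1, -0.025,0.119,0.057,0,0,0.8,1, -0.028,0.124,0.057,0,0,0.85,1, -0.028,0.124,0.057,0,0,0.85,1]'
python3 - <<'E'
from h import *
import cv2
o,p,r=tool();print(p,body(V,push(.15,.018,.094)),o['wrist_force'])
W=camera('wrist');f=W['frame'][:,:,::-1].copy()
for P in [knob(.15,.089),[-.074,.04,.069],[0.04,.04,.056],[.055,0,.126],[-.055,0,.126]]:
    u=proj(W,body(V,P))[0];cv2.drawMarker(f,tuple(int(x) for x in u),(255,0,255),0,8)
cv2.imwrite('pics/w2.png',f)
E
```

```text
time_s: 5.6
eef_pos: [0.6224, 0.0679, 0.0948]
eef_rot: [0.0, 0.988, 0.154, 0.002]
wrist_force: [0.6, -0.4, 0.5]
opening: 0.001
grasp_force: 0.0
[0.62236596 0.06787811 0.09483261] [[0.62161843 0.06796376 0.094     ]] [ 0.5515822  -0.37593056  0.52134074]
```

View pics/w2.png

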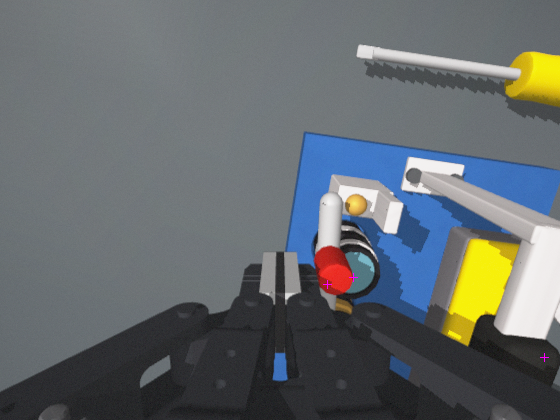

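The bar is at about 0.13 rad, with its tip at (330,200) approaching the brass ball at (356,204). The knob is at (335,275), in contact with the fingers. Next I'll push over the crest gently.

Run:
```python
from h import *
for a in [.11,.08,.05,.02,0.01,0]: print(*goal(push(a,.0205,.094),a)[[0,1,2,5]].round(4),sep=',')
```

```text
0.0004,0.0026,0.0005,0.0402
0.0008,0.0064,0.0005,0.0702
0.0011,0.0101,0.0005,0.1002
0.0013,0.0138,0.0005,0.1302
0.0014,0.0151,0.0005,0.1402
0.0014,0.0163,0.0005,0.1502
```

```bash
python3 -m jog '[0,0.003,0,0,0,0.04,1, 0,0.005,0,0,0,0.06,1, 0.001,0.007,0,0,0,0.08,1, 0.001,0.0085,0,0,0,0.095,1, 0.001,0.010,0,0,0,0.11,1, 0.001,0.0115,0,0,0,0.12,1, 0.001,0.0125,0,0,0,0.13,1, 0.001,0.0135,0,0,0,0.14,1, 0.001,0.0135,0,0,0,0.14,1]'
python3 - <<'E'
from h import *
import cv2
o,p,r=tool();print(p,body(V,push(.02,.0205,.094)),o['wrist_force'])
W=camera('wrist');f=W['frame'][:,:,::-1].copy()
for P in [knob(0,.089),[0.04,.04,.056],[-.055,0,.126],[.1,.07,.022]]:
    u=proj(W,body(V,P))[0];cv2.drawMarker(f,tuple(int(x) for x in u),(255,0,255),0,8)
cv2.imwrite('pics/w3.png',f)
E
```

```text
time_s: 6.78
eef_pos: [0.6254, 0.0558, 0.0929]
eef_rot: [0.0, 0.996, 0.085, -0.0]
wrist_force: [-0.3, -0.3, 0.7]
opening: 0.001
grasp_force: 0.2
[0.6253728  0.05584455 0.09294626] [[0.62731512 0.05548898 0.094     ]] [-0.34788708 -0.3232511   0.74621484]
```

View pics/w3.png

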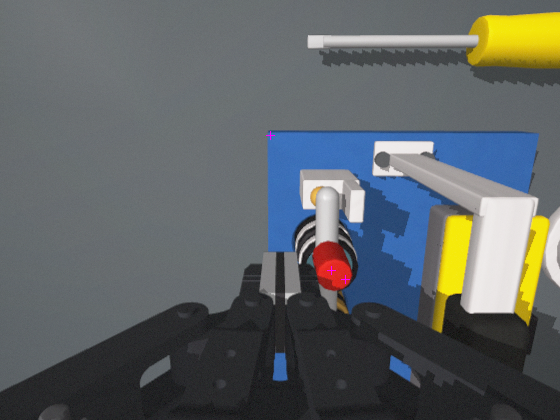

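The bar has ridden onto the ball (317,197), but there still seems to be a small gap to the backstop at about (345,200). I'll push 4 mm further.

```bash
python3 -m jog '[0,0.001,0,0,0,0.005,1, 0,0.002,0,0,0,0.01,1, 0,0.003,0,0,0,0.015,1, 0,0.004,0,0,0,0.02,1, 0,0.004,0,0,0,0.02,1]'
python3 - <<'E'
from h import *
import cv2
o,p,r=tool();print(p,o['wrist_force'])
W=camera('wrist');f=W['frame'][:,:,::-1].copy()
u=proj(W,body(V,knob(0,.089)))[0];print(u)
g=cv2.imread('pics/w3.png')
cv2.imwrite('pics/w4.png',np.hstack([cv2.resize(x[120:320,230:390],(400,500),interpolation=cv2.INTER_CUBIC) for x in (g,f)]))
E
```

```text
time_s: 7.45
eef_pos: [0.626, 0.0527, 0.0929]
eef_rot: [-0.0, 0.997, 0.075, -0.0]
wrist_force: [-1.2, 3.2, 0.1]
opening: -0.002
grasp_force: 1.5
[0.62603116 0.05270005 0.09293434] [-1.17587321  3.18707574  0.0633784 ]
[336.5044634  279.13087382]
```

View pics/w4.png

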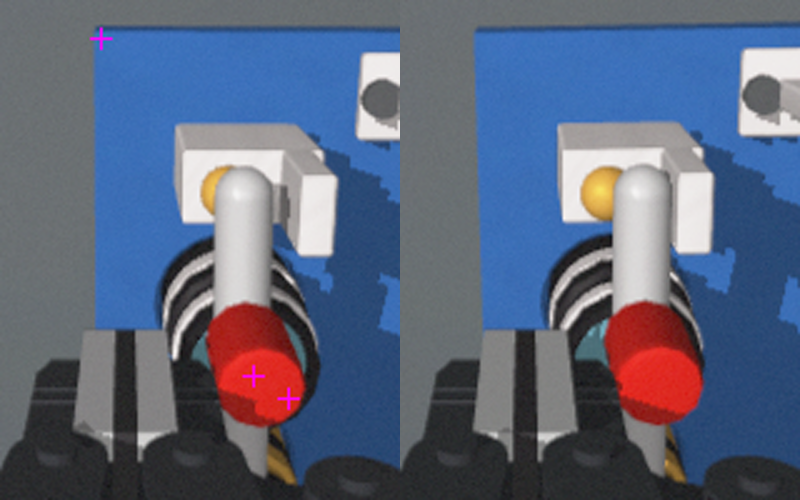

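Right half of the view: the bar now lies against the backstop with the ball fully on its outside, at (605,193) in the crop. The push reaction rose to 3.2 N, so it's home. Next: retreat and move over the grip.

Run:
```python
from h import *
for z in [.2,.114]: print(goal([0,0,z],0).tolist())
```

```text
[-0.0462, 0.0608, -0.1071, -0.0005, 0.0001, -0.0101]
[-0.0462, 0.0608, -0.0211, -0.0005, 0.0001, -0.0101]
```

```bash
python3 -m jog '[0,-0.015,0,0,0,-0.01,1, 0,-0.03,0,0,0,-0.01,1, 0,-0.03,-0.05,0,0,-0.01,1, 0,-0.03,-0.107,0,0,-0.01,1, -0.046,0.0305,-0.107,0,0,-0.01,0, -0.046,0.0608,-0.107,0,0,-0.01,0, -0.046,0.0608,-0.107,0,0,-0.01,0, -0.046,0.0608,-0.107,0,0,-0.01,0, -0.046,0.0608,-0.107,0,0,-0.01,0]'
python3 - <<'E'
from h import *
import cv2
o,p,r=tool();print(p,o['opening'],goal([0,0,.114],0).tolist())
f=[]
for c in ['wrist','scene']:
    W=camera(c);g=W['frame'][:,:,::-1].copy()
    for P in [knob(0,.089),[-.055,0,.126],[.055,0,.126],[.1,.07,.022],[.1,-.07,.022]]:
        u=proj(W,body(V,P))[0];cv2.drawMarker(g,tuple(int(x) for x in u),(255,0,255),0,8)
    f.append(g)
f[1]=cv2.resize(f[1][140:260,220:345],(400,384));f[0]=cv2.resize(f[0],(400,300))
f[0]=cv2.copyMakeBorder(f[0],0,84,0,0,cv2.BORDER_CONSTANT)
cv2.imwrite('pics/w5.png',np.hstack(f))
E
```

```text
time_s: 8.62
eef_pos: [0.5898, -0.0133, 0.1998]
eef_rot: [-0.0, 0.997, 0.081, -0.0]
wrist_force: [0.3, 0.1, 0.4]
opening: 1.003
grasp_force: 0.0
[ 0.5897601  -0.01331221  0.199827  ] 1.002849537735709 [-0.0005, 0.001, 0.0858, -0.0003, 0.0002, 0.0013]
```

View pics/w5.png

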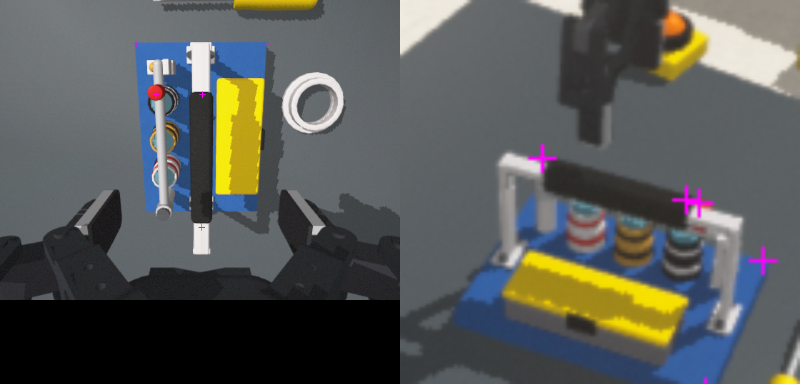

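The model markers match the grip ends and tray corners to within about 1–2 mm. The bar lies straight over the cells, and the open fingers straddle the grip. Next: descend and close.

```bash
python3 -m jog '[0,0.001,0.04,0,0,0,0, 0,0.001,0.075,0,0,0,0, 0,0.001,0.086,0,0,0,0, 0,0.001,0.086,0,0,0,0, 0,0.001,0.086,0,0,0,0.4, 0,0.001,0.086,0,0,0,0.6, 0,0.001,0.086,0,0,0,0.7, 0,0.001,0.086,0,0,0,0.8, 0,0.001,0.086,0,0,0,1, 0,0.001,0.086,0,0,0,1, 0,0.001,0.086,0,0,0,1, 0,0.001,0.086,0,0,0,1]'
```

```text
time_s: 10.22
eef_pos: [0.5899, -0.0153, 0.1143]
eef_rot: [-0.0, 0.997, 0.08, 0.0]
wrist_force: [-2.5, 4.7, 5.5]
opening: 0.197
grasp_force: 59.0
```

Gripped at 59 N. Lift slowly straight up.

```bash
python3 -m jog '[0,0,-0.002,0,0,0,1, 0,0,-0.005,0,0,0,1, 0,0,-0.01,0,0,0,1, 0,0,-0.017,0,0,0,1, 0,0,-0.025,0,0,0,1, 0,0,-0.035,0,0,0,1, 0,0,-0.045,0,0,0,1, 0,0,-0.055,0,0,0,1, 0,0,-0.065,0,0,0,1, 0,0,-0.075,0,0,0,1, 0,0,-0.085,0,0,0,1, 0,0,-0.095,0,0,0,1, 0,0,-0.105,0,0,0,1, 0,0,-0.115,0,0,0,1, 0,0,-0.125,0,0,0,1, 0,0,-0.135,0,0,0,1, 0,0,-0.142,0,0,0,1, 0,0,-0.147,0,0,0,1, 0,0,-0.15,0,0,0,1, 0,0,-0.15,0,0,0,1]'
python3 -m jog '[0,0,0,0,0,0,1, 0,0,0,0,0,0,1, 0,0,0,0,0,0,1, 0,0,0,0,0,0,1]'
python3 - <<'E'
from h import *
import cv2
f=[]
o,p,r=tool();V2=[p[0],p[1],.16];d=np.array([0,0,p[2]-.114])
for c in ['wrist','scene']:
    W=camera(c);g=W['frame'][:,:,::-1].copy()
    for P in [knob(0,.089),[-.055,0,.126],[.055,0,.126],[.1,.07,.022],[.1,-.07,.022],[-.1,-.07,.022]]:
        u=proj(W,body(V2,P)+d)[0];cv2.drawMarker(g,tuple(int(x) for x in u),(255,0,255),0,8)
    f.append(g)
f[1]=cv2.resize(f[1][90:240,210:360],(400,400));f[0]=cv2.resize(f[0],(400,300))
f[0]=cv2.copyMakeBorder(f[0],0,100,0,0,cv2.BORDER_CONSTANT)
cv2.imwrite('pics/w6.png',np.hstack(f))
E
```

```text
time_s: 12.72
eef_pos: [0.5899, -0.0156, 0.264]
eef_rot: [-0.0, 0.997, 0.08, 0.0]
wrist_force: [-0.7, 0.0, -7.6]
opening: 0.198
grasp_force: 58.7
time_s: 13.22
eef_pos: [0.5899, -0.0156, 0.2639]
eef_rot: [-0.0, 0.997, 0.08, -0.0]
wrist_force: [-0.0, 0.0, -7.0]
opening: 0.201
grasp_force: 58.7
```

View pics/w6.png

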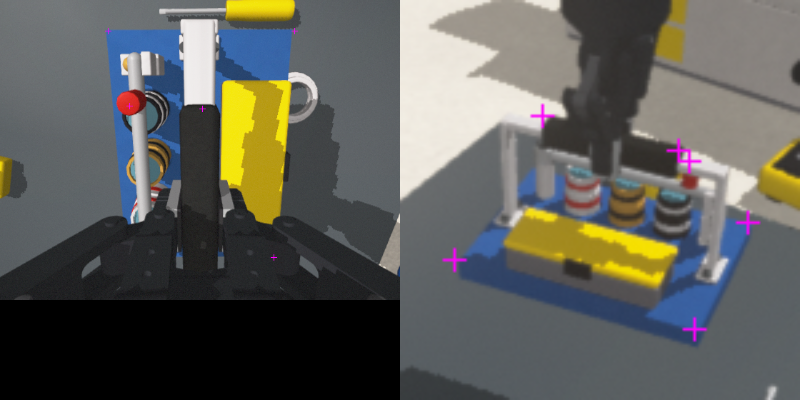

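The carrier hangs level about 15 cm up: the tray corners match the level model in the wrist view, at (108,30) and (293,30). The bar is shut, the three cells are in their wells, and the measured load is a steady 7 N.

```bash
python3 -c "
from bench import *
print(hand_in())"
```

```text
the job is handed in; nothing more can be done
None
```

The keeper bar is shut over the three cells and home in the catch, and the arm is holding the carrier by its black grip, level and steady about 15 cm above the bench; the job is handed in.

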